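# Open the projector's lens door and set the zoom ring to the long mark

## Robot

A 7-joint arm with a two-finger parallel gripper is mounted at the origin on the work surface. World frame = base frame: x ahead of the robot, y to its left, z up, the work surface at z = 0. Lengths are in m, angles in rad, forces in N, time in s.
With the tool pointing down it reaches from about 0.425 to 0.825 m from the base axis. Payload 3.6 kg.
Tool frame: the origin (TCP) lies between the finger pads; the fingertips stand 8 mm ahead of it and the grasp point (between the pads) lies 11 mm behind it; y points along the fingers, x is the direction in which the jaws open and shut, and the axes are right-handed (so a half turn about y gives the same grasp; the last joint's range is limited). The gripper opens to 93 mm and grips with 3 to 60 N. Pads are 15 mm wide; open, the fingers measure 128 mm over their backs; the gripper's body (75 mm by 188 mm) begins 65 mm behind the grasp point.
Start: joints at [-1.254, 0.615, -0.013, 1.423, 0.008, 1.103, -0.04], TCP at [0.219, 0.612, 0.227] pointing down, gripper open.
Joint ranges: [-3.12, 3.12], [-0.3, 2.06], [-1.34, 1.32], [0.26, 2.42], [-1.36, 4.5], [0.01, 1.98], [-2.84, 2.84]. Speed limits (rad/s): [2.79, 2.79, 3.14, 3.14, 3.14, 3.14, 3.14].

## Interface

Orientations are given as a unit quaternion [x, y, z, w].
In Python, from cell import manip, eyes gives the robot as it stands.
- The arm moves only by the tool step_arm, never from a script. Its argument "increments" is a list of rows, each a list of 7 numbers: the turn, a rotation vector about the tool's x, y, z in rad, then the shift along the tool's x, y, z in cm, then the opening, from -1 (shut) to 1 (fully open). A call has 1 to 12 rows; each row shifts and turns the commanded pose from where the row before left it, along the tool's axes as they then stand; what a row does not reach is not made up. A row lasts 1/10 s, in which the tool goes at most 50 mm and 8.59 degrees, less where a joint would pass 70% of its speed; a pose out of reach is approached as far as the arm can. A call with a gripper value outside its range is refused whole. The fingers move at their own pace and stop on an object; the grip force is fixed at half the most. Time passes only in rows, so rows that do not move let the fingers close. It gives the time, the measured TCP pose, the force and the opening at its end, in the units of the state.
- manip.observe(): the state, without advancing time (a new reading comes with each control period).
- eyes.grab_frame(name): name is "side" or "top"; returns a dict with "frame" (480x640x3 uint8, red, green, blue), "z_map" (480x640 float32, m along the optical axis (not along the pixel's ray), 0 where there is no reading), "K" (3x3 intrinsics, pixels), "dist_coeffs" ([k1, k2, p1, p2, k3] as OpenCV has them; the pictures are not rectified), "extrinsics" (4x4, takes a point from world to camera coordinates). Camera axes: x right, y up, looking along -z (the intrinsics and any distortion apply to the point x, -y, -z); pixel columns grow to the right and rows downward; lengths in m; the calibration is good to about 2 mm. A picture is of the moment at which its call begins.
- manip.finish_job(): hands the job in, once; it reports no verdict.
The state is a dict: "clock": time; "qpos": joint angles; "qvel": joint speeds; "joint_efforts": joint torques, N m; "tool_pos": TCP position; "ee_rot": TCP orientation; "force": force on the tool from outside, world axes, zero at the start; "wrist_torque": the same for the moment, N m; "opening": finger opening in m.
Only numpy, scipy, OpenCV 4.12 (cv2) and the standard library are available. Lean on these libraries where they do the work, as an engineer would, in place of code of your own. Each camera call takes 0.05 s, during which the arm holds its last target. There are 200 camera calls.

## Task

Get the projector ready for the class: with a fingertip, push the sliding lens door on its front all the way open, and push the zoom ring's lever round its arc until it stands at the long white mark of the zoom scale. Nothing is to be picked up. Leave the focus lever as it is, do not shove the projector out of its place, and leave the other things on the table and on the projector where they are.

Things in the scene. Friction and masses are not known exactly. Their poses are not given: they have to be found in the camera images.
- projector: Light grey video projector standing loose on the table on rubber feet, about 4.8 kg. Case 280 mm deep (its x) x 380 mm wide (its y) x 130 mm high. Origin: centre of its footprint, on the table. Its x points the way the lens looks (out of the front, away from the robot), y to the left seen from behind it, z up. 'Left' and 'right' below are as seen from behind it.
- lens_axis (a point): Point on the lens axis at the middle of the zoom ring, about which the zoom lever turns: projector x 56, y 0, z 78 mm. Axes as the projector's. The black lens barrel runs along x in an open well in the case's top (x 10 to 132, y -104 to 104 mm; floor 106 mm above the table, 24 mm deep); collar, zoom ring (x 44 to 68 mm) and focus ring (x 94 to 110 mm) rise to 125 mm above the table.
- zoom_lever (a point): The zoom lever, the larger of the two and nearer the robot: a grey tab, 18 mm along the lens x 12 mm wide across, standing radially on the zoom ring from 46 to 70 mm from the lens axis. This point is on its middle line, 64 mm from the lens axis (6 mm below its top). It turns with the ring.
- zoom_mark (a point): Where the point zoom_lever is when that lever stands at the long mark. The scale is seven white marks 0.2 rad apart across the black collar just behind the zoom ring; the long one (24 mm, the others 9 mm) is the second from the right. This point is in line with it, 64 mm from the lens axis, and fixed to the projector.
- zoom_ring (a joint): Angle of the zoom ring, rad: 0 with the lever straight up, positive when it leans to the right (projector -y); stops at -0.66 and +0.66. The marks are at -0.6, -0.4 ... +0.6; the long mark is at +0.40. It starts left of the long mark. It turns with friction, about 2.5 N at the lever's tip, and stays where it is left.
- focus_lever (a point): The focus lever, to be left alone: a smaller grey tab (10 mm along the lens x 8 mm across, 44 to 58 mm from the lens axis) on the focus ring, 46 mm further forward than the zoom lever. It may lean up to 0.3 rad to either side. This point is 3 mm below its top.
- lens_door (a joint): How far the lens door is open, m: 0 closed (covers the lens), 0.084 fully open at its stop. The door is a grey plate 96 mm wide x 94 mm high in front of the front face; it slides to the left (projector +y) with about 1.5 N of friction and stays where it is left.
- door_tab (a point): Finger tab of the lens door: a grey upright 12 mm wide (y) x 8 mm deep (x), its top 149 mm above the table (19 mm above the case). This point is 6 mm below its top: projector x 152 mm, y 40 mm with the door closed, 124 mm fully open. Behind it, at x 140 to 150 mm, runs the door's dark upper rail, its top 129 mm above the table.
- corner (a point): Top front right corner of the projector's case: projector x 140, y -190, z 130 mm.
- remote: Black remote control lying on the rear top of the projector, 150 x 44 x 18 mm; origin under its centre, x along its length.
- brush_pen: Capped brush pen lying on the table in front of the projector, 142 mm long, 13 mm thick; origin under its centre, x along it.
- glue_stick: Glue stick standing in front of the projector, 29 mm in diameter, 94 mm high; origin under its centre.
- mug: Blue mug beside the projector on its left, 82 mm in diameter without its handle, 92 mm high; origin under its centre.
- scissors: Scissors with pink handles lying on the table, about 175 mm long, 10 mm high; origin near the pivot.
- tape_roll: Roll of masking tape lying flat to the right of the projector, 84 mm in diameter, 24 mm high; origin under its centre.
- pencil_case: Black hard pencil case lying on the table, 190 x 90 x 28 mm; origin under its centre.
- ink_bottle: Dark ink bottle standing on the table, 54 mm in diameter, 70 mm high; origin under its centre.

How it is judged:
By the outcome, as a careful person would: the job done as asked, in the order asked, and still so for the second after the job is handed in, with the robot touching nothing.
It also fails if it takes over 51 s, if anything falls off the work surface, if the arm or the gripper's body presses on something with over 40 N, if the wrist force passes 120 N, or if a joint passes its speed limit or range.

## Working session

There is one attempt and no reset: what is moved stays moved. The work goes in short steps, Python scripts to look and compute and a tool call to move; the robot and the scene stay as the last step left them, time stands still between calls to the robot, and variables do not carry over. Pictures are saved under pics/ and viewed, about 8 in all and at most 12, crops included, and the job is handed in when it is done.

Besides the shell and the picture viewer there is one more tool, called after "Call:" as name(argument=value, ...) on one line, values as JSON. step_arm: Moves the arm, as the interface text tells. Its arguments: {"type":"object","properties":{"increments":{"type":"array","items":{"type":"array","items":{"type":"number"}}}},"required":["increments"]}

```bash
mkdir -p pics; cat > h.py <<'E'
import numpy as np, cv2
from cell import manip, eyes
def grab(n,save=None):
    f=eyes.grab_frame(n)
    if save: cv2.imwrite(save,f["frame"][:,:,::-1])
    np.savez(f"/tmp/{n}.npz",**f)
    return f
def load(n): return dict(np.load(f"/tmp/{n}.npz"))
def ray(f,uv):
    E=np.array(f["extrinsics"]);R,t=E[:3,:3],E[:3,3]
    p=cv2.undistortPoints(np.array(uv,float).reshape(-1,1,2),f["K"],np.array(f["dist_coeffs"]))[:,0]
    d=np.c_[p[:,0],-p[:,1],-np.ones(len(p))]@R
    return -R.T@t,d
def onz(f,uv,z):
    c,d=ray(f,uv); return c+d*((np.asarray(z)-c[2])/d[:,2])[:,None]
def bydepth(f,uv):
    c,d=ray(f,uv); uv=np.array(uv,int).reshape(-1,2)
    return c+d*f["z_map"][uv[:,1],uv[:,0]][:,None]
def proj(f,P):
    E=np.array(f["extrinsics"]); p=np.atleast_2d(P)@E[:3,:3].T+E[:3,3]
    q=np.c_[p[:,0],-p[:,1],-p[:,2]]
    return cv2.projectPoints(q,np.zeros(3),np.zeros(3),f["K"],np.array(f["dist_coeffs"]))[0][:,0]
E
python3 - <<'E'
from h import *
for n in("top","side"):
    f=grab(n,f"pics/{n}0.png"); print(n,ray(f,[[320,240]]),f["K"][0,0])
s=manip.observe();print(s["clock"],s["tool_pos"],s["ee_rot"],s["opening"],s["force"])
E
```

```text
top (array([0.24336022, 0.03453475, 1.65367405]), array([[ 0.18810007, -0.02033362, -0.98194925]])) 527.9773606515718
side (array([ 0.27207595, -0.91414198,  0.7027266 ]), array([[ 0.25315218,  0.81315003, -0.52417312]])) 486.1132328968463
0.1 [0.21885526 0.61131939 0.2256103 ] [ 0.57862284  0.40647097 -0.40777313 -0.57766602] 0.09322519925530569 [-0.48193226 -0.34290415 -0.53669774]
```

View pics/top0.png

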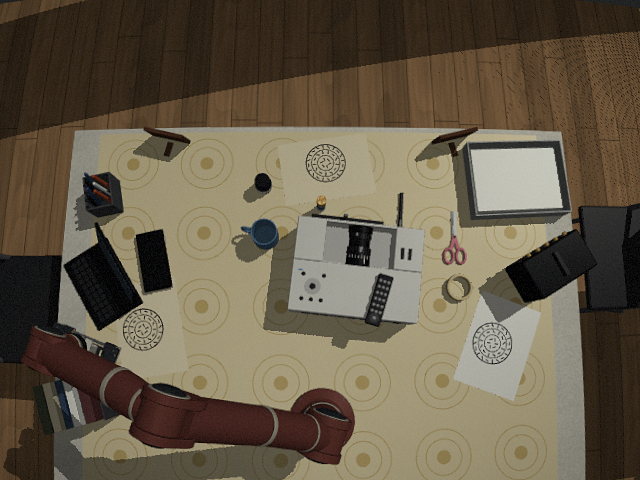

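View pics/side0.png

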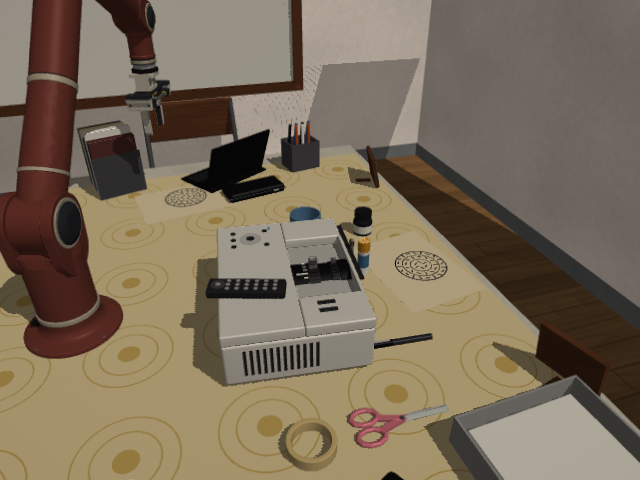

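```bash
cat >> h.py <<'E'
def cloud(f):
    v,u=np.mgrid[0:480,0:640]; uv=np.c_[u.ravel(),v.ravel()]
    P=bydepth(f,uv).reshape(480,640,3); P[f["z_map"]<=0]=np.nan
    return P
E
python3 - <<'E'
from h import *
f=load("top"); P=cloud(f)
m=((abs(P[...,2]-.13)<.008)).astype(np.uint8); m[:200]=0;m[340:]=0;m[:,:280]=0;m[:,:][:,435:]=0
n,l,st,c=cv2.connectedComponentsWithStats(m); print(st[1:][st[1:,4]>50])
pts=np.argwhere(m)[:,::-1]; W=onz(f,pts.astype(float),.13)
# main body only: big component
k=1+np.argmax(st[1:,4]); pb=np.argwhere(l==k)[:,::-1]; Wb=onz(f,pb.astype(float),.13)
r=cv2.minAreaRect((Wb[:,:2]*1000).astype(np.float32)); print(r,cv2.boxPoints(r))
print("z med",np.median(P[...,2][l==k]), "table z",np.nanmedian(P[380:400,200:240,2]))
a=cv2.resize(f["frame"][205:265,285:435],None,fx=5,fy=5,interpolation=cv2.INTER_CUBIC)
s=load("side"); b=cv2.resize(s["frame"][220:300,270:390],None,fx=3.6,fy=3.6,interpolation=cv2.INTER_CUBIC)
im=np.zeros((600,800,3),np.uint8); im[:300,:750]=a; im[302:302+288,:432]=b
cv2.imwrite("pics/crop0.png",im[:,:,::-1])
E
```

```text
[[ 287  214  138  110 8866]]
((455.12591552734375, -104.96034240722656), (379.1433410644531, 289.8827819824219), 83.01657104492188) [[ 288.21124 -275.50336]
 [ 575.9435  -310.74796]
 [ 622.0406    65.58267]
 [ 334.30835  100.82727]]
z med 0.12990803486627833 table z 0.0006230376587817998
```

View pics/crop0.png

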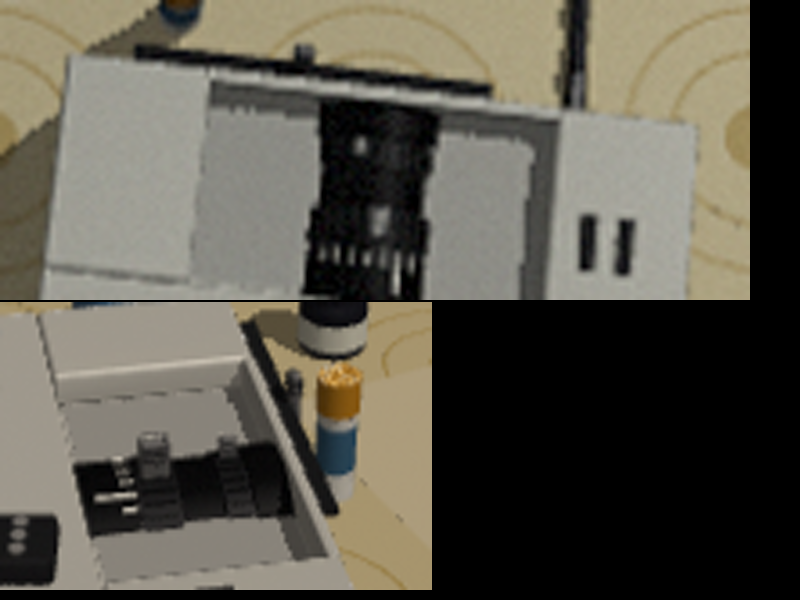

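```bash
cat >> h.py <<'E'
YAW=-0.122; O=np.array([.4502,-.1044,0])
R3=lambda y=YAW:np.array([[np.cos(y),-np.sin(y),0],[np.sin(y),np.cos(y),0],[0,0,1]])
def w(p): return O+np.atleast_2d(p)/1000@R3().T
def inv(P): return (np.atleast_2d(P)-O)@R3()*1000
def tri(fs,uvs):
    A=np.zeros((3,3));b=np.zeros(3)
    for f,uv in zip(fs,uvs):
        c,d=ray(f,[uv]);d=d[0]/np.linalg.norm(d);M=np.eye(3)-np.outer(d,d);A+=M;b+=M@c
    return np.linalg.solve(A,b)
E
python3 - <<'E'
from h import *
t,s=load("top"),load("side")
# side-view check of corners
for p in([140,-190,130],[-140,-190,130],[-140,190,130],[140,190,130]): print(p,proj(t,w(p)).round(1),proj(s,w(p)).round(1))
for n,a,b in(("zoom",(361,249),(313,257.5)),("focus",(357,234.2),(333.3,258.5)),("tab",(346,215),(351.7,240))):
    P=tri((t,s),(a,b)); q=inv(P)[0]; print(n,P.round(4),q.round(1),"resid",(proj(t,P)-a).round(1),(proj(s,P)-b).round(1),"ang",np.arctan2(-q[1],q[2]-78).round(3))
for n,uv,z in(("zoomtop",(361,249),.147),("focus",(357,234.2),.135),("tab",(346,215),.149),("mark",(364.4,260),.12)):
    print(n,inv(onz(t,[uv],z)).round(1))
for a in np.arange(-.4,.5,.1): print(a.round(1),proj(t,w([56,-70*np.sin(a),78+70*np.cos(a)])).round(1),proj(s,w([56,-70*np.sin(a),78+70*np.cos(a)])).round(1))
# heights above 135mm
for n,f in(("top",t),("side",s)):
    P=cloud(f);q=inv(P.reshape(-1,3));m=(q[:,2]>131)&(abs(q[:,1])<110)&(q[:,0]>30)&(q[:,0]<165)&(q[:,2]<155)
    print(n);print(q[m].round(0))
E
```

```text
[140, -190, 130] [[424.9 229.5]] [[376.8 318.3]]
[-140, -190, 130] [[417.1 323.7]] [[217.5 337.7]]
[-140, 190, 130] [[286.3 308.8]] [[217.1 227.3]]
[140, 190, 130] [[298.2 214.6]] [[333.6 216.8]]
zoom [ 0.5051 -0.1155  0.1484] [ 55.9  -4.3 148.4] resid [[ 0.  -0.2]] [[-0.2  0.1]] ang 0.061
focus [ 0.5525 -0.1064  0.1307] [101.8  10.5 130.7] resid [[ 0.  -0.1]] [[-0.2  0. ]] ang -0.196
tab [ 0.6062 -0.0735  0.1476] [151.1  49.6 147.6] resid [[-0.  0.]] [[ 0.1 -0. ]] ang -0.62
zoomtop [[ 55.7  -4.4 147. ]]
focus [[100.5  10.8 135. ]]
tab [[150.9  49.7 149. ]]
mark [[ 29.1 -19.8 120. ]]
-0.4 [[350.1 247.9]] [[310.4 251.7]]
-0.3 [[352.4 248. ]] [[310.9 252.5]]
-0.2 [[354.7 248.2]] [[311.4 253.5]]
-0.1 [[357.1 248.4]] [[311.9 254.9]]
-0.0 [[359.5 248.7]] [[312.5 256.6]]
0.1 [[361.9 249. ]] [[313.1 258.6]]
0.2 [[364.2 249.3]] [[313.6 260.8]]
0.3 [[366.5 249.7]] [[314.2 263.4]]
0.4 [[368.6 250.1]] [[314.8 266.2]]
top
[[ 154.   56.  145.]
 [ 155.   53.  143.]
 [ 155.   50.  145.]
 [ 156.   47.  143.]
 [ 150.   55.  148.]
 [ 149.   53.  154.]
 [ 152.   49.  144.]
 [ 152.   47.  145.]
 [ 144. 
[... 7677 characters left out ...]
 135.]
 [  46.   -2.  132.]
 [  48.   -3.  132.]
 [  50.   -7.  135.]
 [  51.   -9.  136.]
 [  54.   -5.  133.]
 [  56.   -7.  134.]
 [  58.   -5.  133.]
 [  59.  -10.  136.]
 [  62.   -7.  133.]
 [ 146.  -19.  131.]
 [  47.   -8.  133.]
 [  52.   -6.  132.]
 [  55.   -9.  133.]
 [  60.  -10.  133.]
 [ 135.  -21.  132.]
 [ 137.  -22.  132.]
 [  51.   -9.  131.]
 [ 132.  -25.  132.]
 [ 134.  -25.  131.]
 [ 132.  -27.  131.]
 [ 136.  -28.  131.]
 [ 137.  -30.  132.]
 [ 135.  -40.  132.]
 [ 135.  -47.  131.]
 [ 136.  -54.  131.]
 [ 137.  -58.  132.]
 [ 134.  -60.  131.]
 [ 136.  -77.  131.]
 [ 136.  -94.  131.]
 [ 114. -109.  131.]
 [  73. -108.  131.]
 [  62. -109.  131.]
 [  65. -110.  131.]]
```

```bash
cat >> h.py <<'E'
from scipy.spatial.transform import Rotation as Ro
def state():
    s=manip.observe(); r=Ro.from_quat(s["ee_rot"]); return s,np.array(s["tool_pos"]),r
def plan(P,jaw=None):
    """shift (cm, tool axes) to world TCP P, turn vector making tool y down and tool x along +-jaw"""
    s,p,r=state(); M=r.as_matrix()
    print("clock",s["clock"],"tcp",p.round(4),"proj",inv(p)[0].round(1),"F",np.round(s["force"],2),"open",round(s["opening"],4))
    print("shift cm in present axes",((np.array(P)-p)@M*100).round(2))
    if jaw is not None:
        y=np.array([0,0,-1.]);x=np.array(jaw)/np.linalg.norm(jaw)
        if x@M[:,0]<0:x=-x
        T=np.c_[x,y,np.cross(x,y)]; dr=(r.inv()*Ro.from_matrix(T)).as_rotvec()
        print("turn",dr.round(4)," shift in final axes",((np.array(P)-p)@T*100).round(2)); print("final axes\n",T.round(3))
    return M
E
python3 - <<'E'
from h import *
t=load("top")
for y in (0,): print("collar centre check",inv(onz(t,[(346.6,256),(370,256)],.1)).round(1))
P=w([153,0,190])[0]; print(P)
for j in (R3()[:,1],R3()[:,0]): print(plan(P,j).round(3))
E
```

```text
collar centre check [[ 38.2  32.6 100. ]
 [ 46.4 -37.  100. ]]
[ 0.60206279 -0.12301973  0.19      ]
clock 0.1 tcp [0.2189 0.6113 0.2256] proj [-316.7  682.2  225.6] F [-0.48 -0.34 -0.54] open 0.0932
shift cm in present axes [-56.22   3.69 -60.83]
turn [-2.000e-04 -2.217e-01 -2.300e-03]  shift in final axes [-68.22   3.56 -46.97]
final axes
 [[ 0.122  0.    -0.993]
 [ 0.993  0.     0.122]
 [ 0.    -1.     0.   ]]
[[ 0.337 -0.001 -0.942]
 [ 0.942 -0.002  0.337]
 [-0.002 -1.    -0.   ]]
clock 0.1 tcp [0.2189 0.6113 0.2256] proj [-316.7  682.2  225.6] F [-0.48 -0.34 -0.54] open 0.0932
shift cm in present axes [-56.22   3.69 -60.83]
turn [ 0.0016  1.3491 -0.0019]  shift in final axes [ 46.97   3.56 -68.22]
final axes
 [[ 0.993  0.     0.122]
 [-0.122  0.     0.993]
 [ 0.    -1.     0.   ]]
[[ 0.337 -0.001 -0.942]
 [ 0.942 -0.002  0.337]
 [-0.002 -1.    -0.   ]]
```

Call:
step_arm(increments=[[0, -0.111, 0, 0, 0, 0, -1], [0, -0.111, 0, 0, 0, 0, -1], [0, 0, 0, -3.4, 0, -2.35, -1], [0, 0, 0, -3.4, 0, -2.35, -1], [0, 0, 0, -3.4, 0, -2.35, -1], [0, 0, 0, -3.4, 0, -2.35, -1], [0, 0, 0, -3.4, 0, -2.35, -1], [0, 0, 0, -3.4, 0, -2.35, -1], [0, 0, 0, -3.4, 0, -2.35, -1], [0, 0, 0, -3.4, 0, -2.35, -1], [0, 0, 0, -3.4, 0, -2.35, -1], [0, 0, 0, -3.4, 0, -2.35, -1]])

```text
clock: 1.3
tool_pos: [0.4113, 0.2442, 0.2264]
ee_rot: [-0.529, -0.468, 0.469, 0.53]
force: [1.1, 0.4, -0.3]
opening: 0.0024
```

Call:
step_arm(increments=[[0, 0, 0, -3.4, 0, -2.35, -1], [0, 0, 0, -3.4, 0, -2.35, -1], [0, 0, 0, -3.4, 0, -2.35, -1], [0, 0, 0, -3.4, 0, -2.35, -1], [0, 0, 0, -3.4, 0, -2.35, -1], [0, 0, 0, -3.4, 0, -2.35, -1], [0, 0, 0, -3.4, 0, -2.35, -1], [0, 0, 0, -3.4, 0, -2.35, -1], [0, 0, 0, 0, 0, 0, -1], [0, 0, 0, 0, 0, 0, -1]])

```text
clock: 2.3
tool_pos: [0.5643, -0.0478, 0.2259]
ee_rot: [-0.53, -0.468, 0.468, 0.531]
force: [-0.4, 0.6, -0.3]
opening: 0.0006
```

```bash
python3 - <<'E'
from h import *
plan(w([153,0,190])[0],R3()[:,1])
for n in("top","side"): grab(n,f"/tmp/{n}1.png")
a=cv2.imread("/tmp/side1.png")[140:340,200:460];b=cv2.imread("/tmp/top1.png")[180:300,270:430]
im=np.zeros((600,800,3),np.uint8); im[:400,:520]=cv2.resize(a,None,fx=2,fy=2); im[:210,520:]=cv2.resize(b,(280,210)); cv2.imwrite("pics/c1.png",im)
E
```

```text
clock 2.3 tcp [ 0.5643 -0.0478  0.2259] proj [106.3  70.1 225.9] F [-0.39  0.63 -0.29] open 0.0006
shift cm in present axes [-7.    3.58 -4.69]
turn [-0.0016 -0.0023  0.    ]  shift in final axes [-7.01  3.59 -4.67]
final axes
 [[ 0.122  0.    -0.993]
 [ 0.993  0.     0.122]
 [ 0.    -1.     0.   ]]
```

View pics/c1.png

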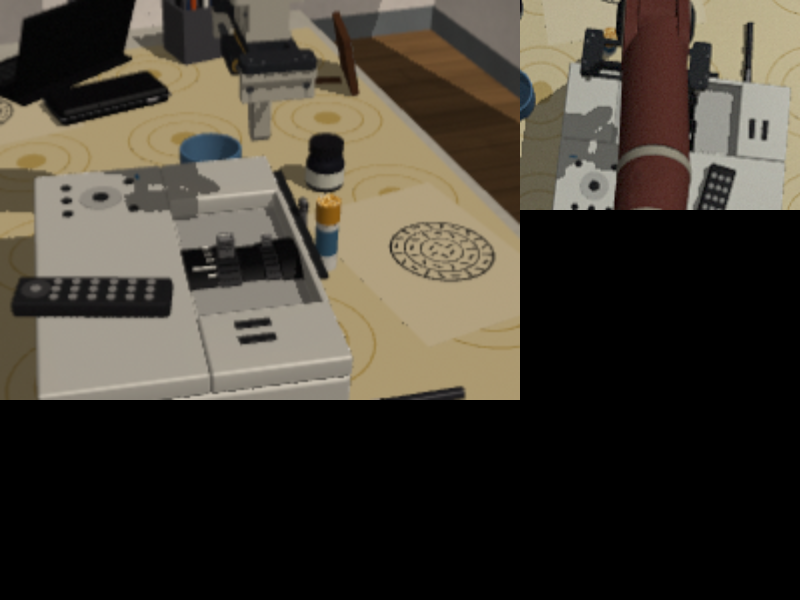

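Call:
step_arm(increments=[[0, 0, 0, -2.0, 0, -1.6, -1], [0, 0, 0, -2.0, 0, -1.6, -1], [0, 0, 0, -2.0, 0, -1.6, -1], [0, 0, 0, 0, 2.0, 0, -1], [0, 0, 0, 0, 2.0, 0, -1], [0, 0, 0, 0, 2.0, 0, -1], [0, 0, 0, 0, 1.5, 0, -1], [0, 0, 0, 0, 0.5, 0, -1], [0, 0, 0, 0, 0, 0, -1]])

```text
clock: 3.3
tool_pos: [0.6045, -0.1106, 0.1462]
ee_rot: [-0.528, -0.469, 0.469, 0.53]
force: [0.4, -0.9, -0.1]
opening: 0.0002
```

```bash
python3 - <<'E'
from h import *
plan(w([153,10,145.5])[0],R3()[:,1])
f=grab("side","/tmp/s.png")
a=cv2.imread("/tmp/s.png")[190:290,290:410]
cv2.imwrite("pics/c2.png",cv2.resize(a,None,fx=5,fy=5,interpolation=cv2.INTER_CUBIC))
E
```

```text
clock 3.3 tcp [ 0.6045 -0.1106  0.1462] proj [153.9  12.6 146.2] F [ 0.43 -0.9  -0.08] open 0.0002
shift cm in present axes [-0.26  0.07  0.09]
turn [-0.0017  0.0025  0.0007]  shift in final axes [-0.26  0.07  0.09]
final axes
 [[ 0.122  0.    -0.993]
 [ 0.993  0.     0.122]
 [ 0.    -1.     0.   ]]
```

View pics/c2.png

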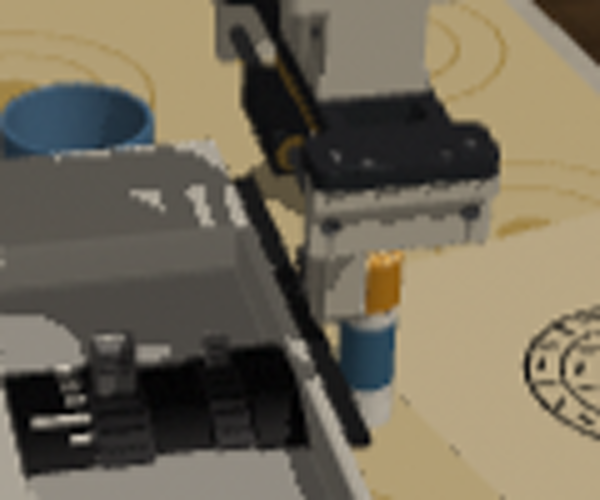

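Call:
step_arm(increments=[[0, 0, 0, 0.8, 0, 0, -1], [0, 0, 0, 0.8, 0, 0, -1], [0, 0, 0, 0.8, 0, 0, -1], [0, 0, 0, 0.8, 0, 0, -1], [0, 0, 0, 0.8, 0, 0, -1], [0, 0, 0, 0.8, 0, 0, -1], [0, 0, 0, 0.8, 0, 0, -1], [0, 0, 0, 0.8, 0, 0, -1], [0, 0, 0, 0.8, 0, 0, -1], [0, 0, 0, 0.4, 0, 0, -1], [0, 0, 0, 0.4, 0, 0, -1], [0, 0, 0, 0, 0, 0, -1]])

```text
clock: 4.55
tool_pos: [0.6146, -0.0318, 0.1465]
ee_rot: [-0.529, -0.469, 0.469, 0.53]
force: [-0.1, 0.2, 0.8]
opening: 0.0002
```

```bash
python3 - <<'E'
from h import *
plan(w([153,100,145.5])[0],R3()[:,1])
f=grab("side","/tmp/s.png")
a=cv2.imread("/tmp/s.png")[180:280,270:390]
cv2.imwrite("pics/c3.png",cv2.resize(a,None,fx=5,fy=5,interpolation=cv2.INTER_CUBIC))
print((5*(proj(f,w([[153,124,149],[153,100,137]]))-[270,180])).round())
E
```

```text
clock 4.55 tcp [ 0.6146 -0.0318  0.1465] proj [154.4  92.1 146.5] F [-0.15  0.16  0.77] open 0.0002
shift cm in present axes [0.79 0.1  0.14]
turn [-0.0005  0.0011  0.0008]  shift in final axes [0.79 0.1  0.14]
final axes
 [[ 0.122  0.    -0.993]
 [ 0.993  0.     0.122]
 [ 0.    -1.     0.   ]]
[[375. 214.]
 [386. 262.]]
```

View pics/c3.png

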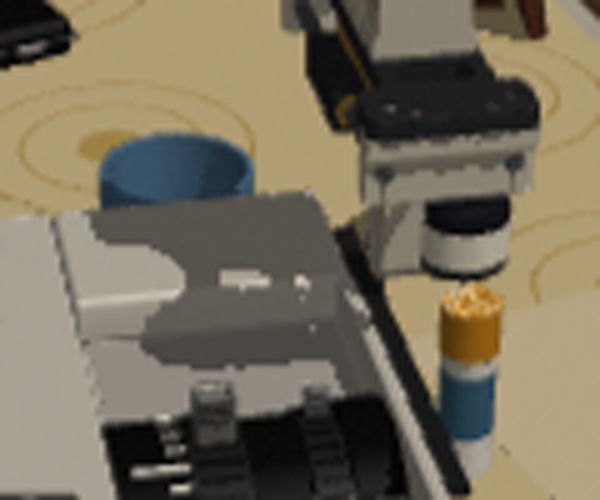

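Call:
step_arm(increments=[[0, 0, 0, 0.2, 0, 0, -1], [0, 0, 0, 0.2, 0, 0, -1], [0, 0, 0, 0.2, 0, 0, -1], [0, 0, 0, 0, 0, 0, -1]])

```text
clock: 5.0
tool_pos: [0.615, -0.0267, 0.1463]
ee_rot: [-0.529, -0.468, 0.469, 0.53]
force: [-0.6, -0.7, -0.8]
opening: 0.0001
```

Call:
step_arm(increments=[[0, 0, 0, 0.2, 0, 0, -1], [0, 0, 0, 0, 0, 0, -1]])

```text
clock: 5.2
tool_pos: [0.6153, -0.0247, 0.1464]
ee_rot: [-0.529, -0.469, 0.469, 0.53]
force: [-0.6, -0.7, -1.5]
opening: 0.0006
```

Call:
step_arm(increments=[[0, 0, 0, 0.2, 0, 0, -1], [0, 0, 0, 0, 0, 0, -1]])

```text
clock: 5.4
tool_pos: [0.6158, -0.0225, 0.1466]
ee_rot: [-0.529, -0.469, 0.469, 0.53]
force: [-0.6, -1.8, -1.3]
opening: 0.0005
```

Call:
step_arm(increments=[[0, 0, 0, 0.15, 0, 0, -1], [0, 0, 0, 0, 0, 0, -1]])

```text
clock: 5.6
tool_pos: [0.616, -0.0212, 0.1466]
ee_rot: [-0.529, -0.469, 0.469, 0.53]
force: [-1.0, -0.7, -1.2]
opening: 0.0008
```

Call:
step_arm(increments=[[0, 0, 0, 0.15, 0, 0, -1], [0, 0, 0, 0, 0, 0, -1]])

```text
clock: 5.8
tool_pos: [0.6163, -0.0197, 0.1467]
ee_rot: [-0.529, -0.469, 0.469, 0.529]
force: [-0.5, -1.1, -0.4]
opening: 0.0007
```

Call:
step_arm(increments=[[0, 0, 0, 0.15, 0, 0, -1], [0, 0, 0, 0.15, 0, 0, -1], [0, 0, 0, 0, 0, 0, -1]])

```text
clock: 6.1
tool_pos: [0.6164, -0.0186, 0.1467]
ee_rot: [0.53, 0.468, -0.469, -0.529]
force: [-1.5, -3.9, -0.4]
opening: 0.0003
```

```bash
python3 - <<'E'
from h import *
plan(w([153,105,145.5])[0])
f=grab("side","/tmp/s.png");t=grab("top","/tmp/t.png")
a=cv2.resize(cv2.imread("/tmp/s.png")[190:250,320:380],None,fx=6.6,fy=6.6,interpolation=cv2.INTER_CUBIC)
b=cv2.resize(cv2.imread("/tmp/t.png")[180:260,270:430],(800,400)[0:2],interpolation=cv2.INTER_CUBIC)
b=cv2.resize(b,(400,200)); im=np.zeros((400,800,3),np.uint8);im[:396,:396]=a;im[:200,400:]=b
cv2.imwrite("pics/c4.png",im)
E
```

```text
clock 6.1 tcp [ 0.6164 -0.0186  0.1467] proj [154.5 105.4 146.7] F [-1.49 -3.88 -0.41] open 0.0003
shift cm in present axes [-0.04  0.12  0.15]
```

View pics/c4.png

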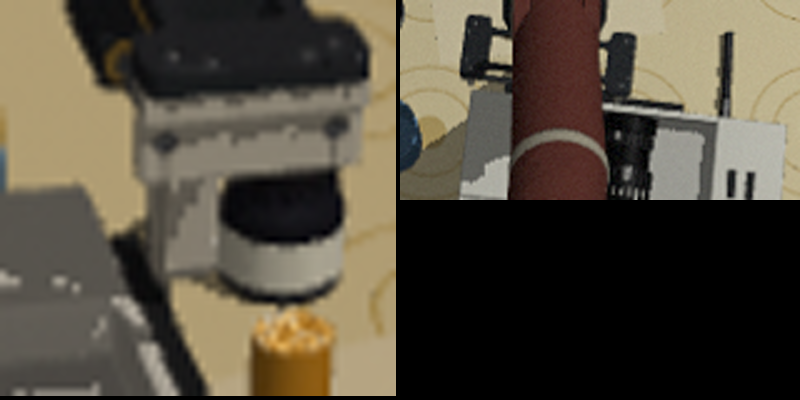

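Call:
step_arm(increments=[[0, 0, 0, 0.2, 0, 0, -1], [0, 0, 0, 0, 0, 0, -1]])

```text
clock: 6.4
tool_pos: [0.6164, -0.0184, 0.1467]
ee_rot: [0.531, 0.467, -0.469, -0.529]
force: [-1.4, -7.4, 0.0]
opening: 0.0003
```

Call:
step_arm(increments=[[0, 0, 0, 0.2, 0, 0, -1], [0, 0, 0, 0, 0, 0, -1]])

```text
clock: 6.6
tool_pos: [0.6165, -0.0182, 0.1466]
ee_rot: [0.532, 0.466, -0.47, -0.529]
force: [-2.1, -9.0, -0.2]
opening: 0.0003
```

Call:
step_arm(increments=[[0, 0, 0, -1.2, 0, 0, -1], [0, 0, 0, 0, -2.5, 0, -1], [0, 0, 0, 0, -2.5, 0, -1], [0, 0, 0, -1.6, 0, 2.5, -1], [0, 0, 0, -1.6, 0, 2.5, -1], [0, 0, 0, -1.6, 0, 2.5, -1], [0, 0, 0, -1.6, 0, 2.5, -1], [0, 0, 0, 0, 0, 0, -1], [0, 0, 0, 0, 0, 0, -1]])

```text
clock: 7.5
tool_pos: [0.5097, -0.0749, 0.1974]
ee_rot: [0.53, 0.47, -0.467, -0.529]
force: [0.0, 0.4, -0.3]
opening: 0.0006
```

```bash
python3 - <<'E'
from h import *
plan(w([56,30,143])[0],R3()[:,1])
f=grab("side","/tmp/s.png")
a=cv2.resize(cv2.imread("/tmp/s.png")[190:300,260:400],None,fx=5,fy=5,interpolation=cv2.INTER_CUBIC)
cv2.imwrite("pics/c5.png",a)
for p in ([152,124,149],[152,51,149],[140,-190,130],[-140,-190,130]):print(p,proj(f,w(p)).round(1),(5*(proj(f,w(p))-[260,190])).round())
E
```

```text
clock 7.5 tcp [ 0.5097 -0.0749  0.1974] proj [ 55.4  36.6 197.4] F [ 0.01  0.4  -0.31] open 0.0006
shift cm in present axes [-0.67  5.44 -0.04]
turn [0.0029 0.0008 0.0026]  shift in final axes [-0.66  5.44 -0.06]
final axes
 [[ 0.122  0.    -0.993]
 [ 0.993  0.     0.122]
 [ 0.    -1.     0.   ]]
[152, 124, 149] [[344.6 222.8]] [[423. 164.]]
[152, 51, 149] [[352.  239.1]] [[460. 245.]]
[140, -190, 130] [[376.8 318.3]] [[584. 642.]]
[-140, -190, 130] [[217.5 337.7]] [[-213.  738.]]
```

View pics/c5.png

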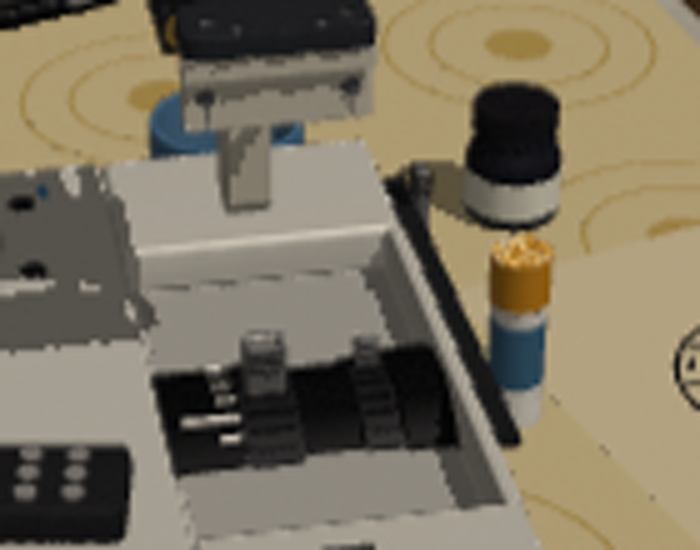

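Call:
step_arm(increments=[[0, 0, 0, 0, 2.0, 0, -1], [0, 0, 0, 0, 2.0, 0, -1], [0, 0, 0, 0, 1.4, 0, -1], [0, 0, 0, -0.8, 0, 0, -1], [0, 0, 0, -0.8, 0, 0, -1], [0, 0, 0, -0.8, 0, 0, -1], [0, 0, 0, -0.4, 0, 0, -1], [0, 0, 0, -0.4, 0, 0, -1], [0, 0, 0, -0.4, 0, 0, -1], [0, 0, 0, 0, 0, 0, -1]])

```text
clock: 8.55
tool_pos: [0.5044, -0.1128, 0.143]
ee_rot: [0.53, 0.469, -0.468, -0.529]
force: [0.8, 0.9, -0.3]
opening: 0.0003
```

```bash
cat >> h.py <<'E'
def lever(f):
    q=inv(cloud(f).reshape(-1,3)); m=(q[:,0]>44)&(q[:,0]<67)&(q[:,2]>131)&(q[:,2]<155)&(abs(q[:,1])<45)
    return q[m]
E
python3 - <<'E'
from h import *
plan(w([56,-5,143])[0])
f=grab("side","/tmp/s.png"); q=lever(f); print(len(q))
a=cv2.resize(cv2.imread("/tmp/s.png")[210:300,270:370],None,fx=6,fy=6,interpolation=cv2.INTER_CUBIC)
cv2.imwrite("pics/c6.png",a)
E
```

```text
clock 8.55 tcp [ 0.5044 -0.1128  0.143 ] proj [ 54.8  -1.7 143. ] F [ 0.79  0.89 -0.29] open 0.0003
shift cm in present axes [-0.33 -0.   -0.12]
119
```

View pics/c6.png

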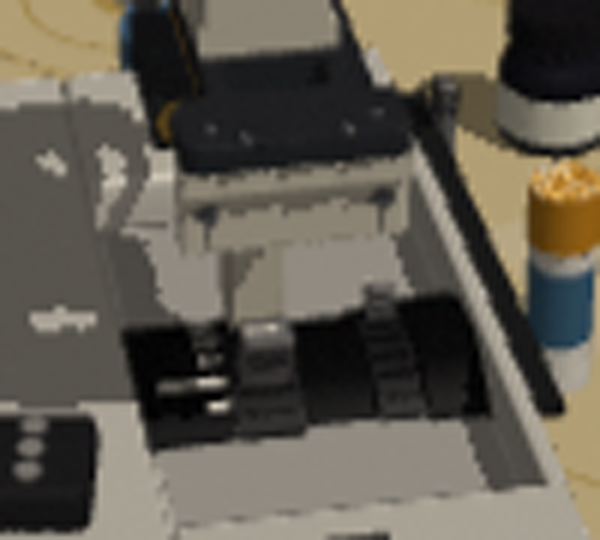

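Call:
step_arm(increments=[[0, 0, 0, 1.5, 0, 0, -1], [0, 0, 0, 0, -3, 0, -1], [0, 0, 0, 0, -3, 0, -1], [0, 0, 0, 4, 0, 0, -1], [0, 0, 0, 4, 0, 0, -1], [0, 0, 0, 4, 0, 0, -1], [0, 0, 0, 4, 0, 0, -1], [0, 0, 0, 4, 0, 0, -1], [0, 0, 0, 4, 0, 0, -1], [0, 0, 0, 0, 0, 0, -1]])

```text
clock: 9.6
tool_pos: [0.5343, 0.1499, 0.2025]
ee_rot: [-0.525, -0.473, 0.471, 0.528]
force: [0.4, -0.0, 0.1]
opening: 0.0005
```

```bash
python3 - <<'E'
from h import *
plan(w([56,-5,143])[0])
f=grab("side","/tmp/s.png");t=grab("top","/tmp/t.png")
for g in(f,t):
    q=lever(g); print(len(q),q.mean(0).round(1),q[q[:,2]>138].mean(0).round(1), "q.y pctl",np.percentile(q[:,1],[5,25,50,75,95]).round(1))
a=cv2.resize(cv2.imread("/tmp/t.png")[205:270,330:390],None,fx=6,fy=6,interpolation=cv2.INTER_CUBIC)
b=cv2.resize(cv2.imread("/tmp/s.png")[240:300,290:350],None,fx=6.5,fy=6.5,interpolation=cv2.INTER_CUBIC)
im=np.zeros((400,800,3),np.uint8);im[:390,:360]=a;im[:390,400:790]=b
cv2.imwrite("pics/c7.png",im)
for an in(.2,.3,.4,.5):
  c=lambda r,x:w([x,-r*np.sin(an),78+r*np.cos(an)])
  print(an,[((proj(t,c(r,x))[0]-[330,205])*6).round() for r,x in((70,56),(47,30),(47,40))],[((proj(f,c(r,x))[0]-[290,240])*6.5+[400,0]).round() for r,x in((70,56),(47,30),(47,40))])
E
```

```text
clock 9.6 tcp [0.5343 0.1499 0.2025] proj [ 52.5 262.7 202.5] F [ 0.35 -0.02  0.09] open 0.0005
shift cm in present axes [-2.679e+01  5.830e+00 -2.000e-02]
66 [ 54.8 -24.2 140. ] [ 54.7 -23.9 142.7] q.y pctl [-27.8 -26.1 -25.  -22.5 -18.8]
32 [ 54.1 -20.3 142.4] [ 53.8 -21.3 144.1] q.y pctl [-26.8 -23.4 -20.1 -16.6 -14.3]
0.2 [array([205., 266.]), array([186., 325.]), array([188., 305.])] [array([554., 136.]), array([471., 195.]), array([502., 191.])]
0.3 [array([219., 268.]), array([195., 326.]), array([197., 306.])] [array([557., 152.]), array([473., 206.]), array([504., 203.])]
0.4 [array([232., 270.]), array([204., 328.]), array([206., 308.])] [array([561., 170.]), array([475., 218.]), array([507., 215.])]
0.5 [array([244., 273.]), array([212., 329.]), array([214., 309.])] [array([564., 190.]), array([478., 231.]), array([509., 228.])]
```

View pics/c7.png

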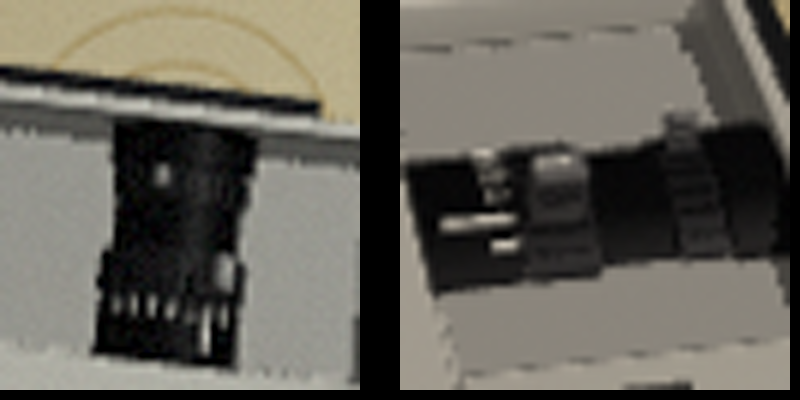

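```bash
cat >> h.py <<'E'
def ztop(t,show=True):
    g=t["frame"].mean(2); 
    def cen(x0,x1,y0,y1):
        s=g[y0:y1,x0:x1]; wt=np.clip(s-np.median(s)-8,0,None); v,u=np.mgrid[y0:y1,x0:x1]
        return np.array([(u*wt).sum(),(v*wt).sum()])/wt.sum()
    L=cen(362,372,246,254); M=cen(361,367,257,264)
    f=lambda r,x,uv:min(np.arange(0,.7,.002),key=lambda a:abs(proj(t,w([x,-r*np.sin(a),78+r*np.cos(a)]))[0,0]-uv[0]))
    return L,M,f(70,55,L),f(47,30,M)
E
python3 - <<'E'
from h import *
t=load("top"); print(ztop(t)); print(t["frame"].mean(2)[244:266,358:374].astype(int))
E
```

```text
(array([369.04064137, 249.31687569]), array([363.64765985, 259.89485827]), np.float64(0.422), np.float64(0.378))
[[ 19  17  22  34  36  32  21  10  13  18   3  60 140 151 147 146]
 [  7  18  19  35  31  28  19  17   5   0   5  73 157 151 149 148]
 [ 26  22  26  33  40  31  21  13   6  12   0  71 157 145 146 149]
 [ 22  30  37  32  43  40  26  25  55  86  58  80 154 147 150 146]
 [ 21  23  42  38  37  37  24  37  82 127 119  81 128 153 151 148]
 [ 27  31  41  44  33  32  20  41  82 134 148  41  63 145 149 150]
 [ 31  20  42  32  24  37  23  44  95 139 132  30  48 126 149 153]
 [ 23  25  41   2  25  31  15  46  93 126 118  30  52 141 150 147]
 [ 19  32  44  10  29  32  29  38  79 113 108  16  67 154 150 147]
 [ 20  30  35   0  22  39  32  33  37  66  75  16  70 158 148 149]
 [ 41  40  14  26  20  16  18  21  17  22  10  13  75 155 150 147]
 [ 81  59  16  34  30  14  42  33  15  40  11  29  87 154 149 150]
 [129  62  20  50  32  37  97  52  38  92  11  59 127 151 150 149]
 [125  40  36  74  59  59 135  50  58 120   9  71 143 151 149 148]
 [ 44   9  39  75  53  71 152  32  49 112   3  57 138 150 149 145]
 [ 21  27  31  31  12  75 160   0  34  75   2  71 156 148 151 150]
 [ 20  19  27  29  20  92 182   6   3   9   0  74 158 151 150 149]
 [ 18  31  29  23  15  89 184   3  17  14  13  78 157 151 148 151]
 [ 20  26  26  30  24  87 150   5   3   6   8  84 152 148 144 148]
 [  8  22  27  34  31  73 125   6   1   0  19  82 158 151 150 145]
 [ 10  17  22  29  13  23  39   5   7  13  22  91 155 152 148 148]
 [ 79  71  43  34  13   4   0   5   0   0  31  99 145 153 148 141]]
```

```bash
python3 - <<'E'
from h import *
t=load("top")
print("mark .4",[proj(t,w([x,-47*np.sin(.4),78+47*np.cos(.4)]))[0].round(2) for x in(24,32,40)])
for a in (.26,.3,.34,.38,.42):
  e=lambda s,r=70:proj(t,w([56,-r*np.sin(a)+s*6*np.cos(a),78+r*np.cos(a)+s*6*np.sin(a)]))[0,0].round(2)
  print(a,"top left",e(1),"top right",e(-1),"base left",e(1,47))
E
```

```text
mark .4 [array([363.76, 261.59]), array([364.03, 258.92]), array([364.3 , 256.25])]
0.26 top left 363.67 top right 367.51 base left 360.92
0.3 top left 364.59 top right 368.37 base left 361.54
0.34 top left 365.5 top right 369.2 base left 362.16
0.38 top left 366.39 top right 370.02 base left 362.76
0.42 top left 367.27 top right 370.81 base left 363.36
```

Call:
step_arm(increments=[[0, 0, 0, -4.1, 0, 0, -1], [0, 0, 0, -4.1, 0, 0, -1], [0, 0, 0, -4.1, 0, 0, -1], [0, 0, 0, -4.1, 0, 0, -1], [0, 0, 0, -4.1, 0, 0, -1], [0, 0, 0, -4.1, 0, 0, -1], [0, 0, 0, 0, 0, -0.3, -1], [0, 0, 0, 0, 3, 0, -1], [0, 0, 0, 0, 2.95, 0, -1], [0, 0, 0, 0, 0, 0, -1]])

```text
clock: 10.7
tool_pos: [0.5049, -0.1039, 0.1402]
ee_rot: [-0.528, -0.466, 0.47, 0.532]
force: [-1.2, -0.3, 0.0]
opening: 0.0006
```

```bash
python3 - <<'E'
from h import *
plan(w([55.5,-5.4,143])[0],R3()[:,1])
E
```

```text
clock 10.7 tcp [ 0.5049 -0.1039  0.1402] proj [ 54.2   7.1 140.2] F [-1.25 -0.34  0.  ] open 0.0006
shift cm in present axes [-1.25 -0.28 -0.13]
turn [-0.0086 -0.0018 -0.0005]  shift in final axes [-1.25 -0.28 -0.13]
final axes
 [[ 0.122  0.    -0.993]
 [ 0.993  0.     0.122]
 [ 0.    -1.     0.   ]]
```

Call:
step_arm(increments=[[-0.008, 0, 0, 0, -0.28, -0.13, -1], [0, 0, 0, -0.4, 0, 0, -1], [0, 0, 0, -0.4, 0, 0, -1], [0, 0, 0, -0.25, 0, 0, -1], [0, 0, 0, -0.2, 0, 0, -1], [0, 0, 0, 0, 0, 0, -1]])

```text
clock: 11.3
tool_pos: [0.5085, -0.1162, 0.1465]
ee_rot: [0.532, 0.471, -0.466, -0.527]
force: [-0.3, -0.0, 1.9]
opening: 0.0003
```

```bash
python3 - <<'E'
from h import *
plan(w([55.5,-5.4,143])[0],R3()[:,1])
E
```

```text
clock 11.3 tcp [ 0.5085 -0.1162  0.1465] proj [ 59.3  -4.6 146.5] F [-0.27 -0.03  1.94] open 0.0003
shift cm in present axes [-0.08  0.35  0.38]
turn [ 0.0092 -0.      0.0001]  shift in final axes [-0.08  0.35  0.38]
final axes
 [[ 0.122  0.    -0.993]
 [ 0.993  0.     0.122]
 [ 0.    -1.     0.   ]]
```

Call:
step_arm(increments=[[0, 0, 0, -0.1, 0, 0, -1], [0, 0, 0, -0.1, 0, 0, -1], [0, 0, 0, 0, 0, 0, -1]])

```text
clock: 11.6
tool_pos: [0.5083, -0.1176, 0.1461]
ee_rot: [0.532, 0.471, -0.467, -0.527]
force: [1.2, 2.0, 2.2]
opening: 0.0005
```

```bash
python3 - <<'E'
from h import *
plan(w([55.5,-6.9,146.5])[0])
E
```

```text
clock 11.6 tcp [ 0.5083 -0.1176  0.1461] proj [ 59.3  -6.1 146.1] F [1.16 1.99 2.17] open 0.0005
shift cm in present axes [-0.08 -0.04  0.38]
```

Call:
step_arm(increments=[[0, 0, 0, 1.5, 0, 0, -1], [0, 0, 0, 0, -3, 0, -1], [0, 0, 0, 0, -3, 0, -1], [0, 0, 0, 4, 0, 0, -1], [0, 0, 0, 4, 0, 0, -1], [0, 0, 0, 4, 0, 0, -1], [0, 0, 0, 4, 0, 0, -1], [0, 0, 0, 4, 0, 0, -1], [0, 0, 0, 4, 0, 0, -1], [0, 0, 0, 0, 0, 0, -1]])

```text
clock: 12.6
tool_pos: [0.537, 0.1442, 0.2052]
ee_rot: [0.527, 0.474, -0.469, -0.526]
force: [0.1, 0.4, 0.6]
opening: 0.0006
```

```bash
python3 - <<'E'
from h import *
plan(w([56,-5,143])[0])
f=grab("side","/tmp/s.png");t=grab("top","/tmp/t.png")
for g in(f,t):
    q=lever(g); print(len(q),q.mean(0).round(1),q[q[:,2]>138].mean(0).round(1))
print(t["frame"].mean(2)[246:264,360:374].astype(int))
a=cv2.resize(cv2.imread("/tmp/t.png")[205:270,330:390],None,fx=6,fy=6,interpolation=cv2.INTER_CUBIC)
b=cv2.resize(cv2.imread("/tmp/s.png")[240:300,290:350],None,fx=6.5,fy=6.5,interpolation=cv2.INTER_CUBIC)
im=np.zeros((400,800,3),np.uint8);im[:390,:360]=a;im[:390,400:790]=b
cv2.imwrite("pics/c8.png",im)
E
```

```text
clock 12.6 tcp [0.537  0.1442 0.2052] proj [ 55.9 257.3 205.2] F [0.05 0.36 0.64] open 0.0006
shift cm in present axes [-26.25   6.1    0.36]
64 [ 54.7 -26.1 140.2] [ 54.9 -25.7 142.4]
33 [ 53.9 -22.  141.6] [ 53.9 -23.5 143.6]
[[ 27  33  34  32  27  19  14  17   0  67 156 148 151 149]
 [ 35  36  37  40  22  19  27  69  63  77 154 151 149 148]
 [ 35  44  39  41  37  21  54 109 116  81 126 151 149 148]
 [ 37  41  30  32  28  22  58 122 150  75  63 146 150 147]
 [ 36  48  15  37  19  19  58 127 173  70  47 125 150 149]
 [ 44  39  16  39  24  21  59 120 159  65  43 122 151 149]
 [ 40  23  15  40  28  32  56  99 136  52  59 136 149 149]
 [ 39  13  19  27  31  36  27  62 102  29  71 157 149 149]
 [ 33  18  20   2  19  18  27  17  14  12  71 156 151 149]
 [ 21  41  16  24  44  15  16  32   2  28  85 155 148 150]
 [ 37  82  33  39  96  37  36  87  19  61 128 156 145 150]
 [ 50 104  56  58 137  51  56 120  10  71 145 151 149 148]
 [ 38  74  48  75 152  33  53 111   0  59 138 149 147 147]
 [ 30  27  19  78 159   0  37  79   0  72 156 152 147 147]
 [ 29  35  20  89 183   7   7   0   1  71 158 150 151 147]
 [ 30  25  14  93 183   9  14   3   3  78 153 150 150 149]
 [ 28  31  30  87 153   2   5  10  15  81 155 148 148 149]
 [ 27  28  29  75 124   0   8  10  18  79 156 150 143 149]]
```

View pics/c8.png

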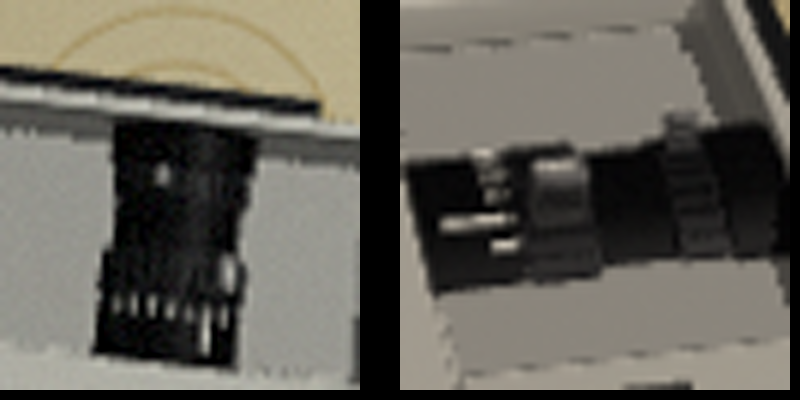

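```bash
python3 - <<'E'
from h import *
f=load("side"); g=f["frame"].mean(2)
print("lever rows 260..277 cols 308-320");print(g[260:278,308:321].astype(int))
print("mark rows 268-280");print(g[268:281,294:310:2].astype(int))
for a in (.34,.36,.38,.4,.42):
  e=lambda s,r=70,x=56:proj(f,w([x,-r*np.sin(a)+s*6*np.cos(a),78+r*np.cos(a)+s*6*np.sin(a)]))[0].round(2)
  print(a,"top far",e(1),"near",e(-1),"base near",e(-1,47),"back edges",e(1,70,47),e(-1,70,47),"mark",e(0,47,26),e(0,47,36))
E
```

```text
lever rows 260..277 cols 308-320
[[132 132 131 132 131 131 132 131 131 131 131 131 132]
 [132 132 132 132 132 131 113 108 129 132 132 131 132]
 [ 90  90  75  74  66  65  53  50  89 129 132 131 132]
 [ 36  36  23  23  18  19  30  32  50  93  75  65  64]
 [ 13  12  28  69  72  74  76  96  99  85  45  12   6]
 [ 12  16  77 144 149 170 155 152 136  93  61  15   7]
 [ 17  17  59 104 106 117 112 110 106  94  88  25   4]
 [ 16  21  40  71  82  85  86  85  84  83  84  24   8]
 [ 21  23  35  56  54  55  62  62  59  53  55  16   7]
 [ 12  19  35  40  31  35  33  35  33  33  44  17   6]
 [ 12  21  34  34  25  25  28  25  31  30  38  19  11]
 [ 10  23  36  27  32  28  26  28  25  27  36  17   8]
 [ 12  16  36  33  37  38  36  37  42  42  39  26  10]
 [ 25  16  36  41  39  43  43  44  45  47  37  29  10]
 [ 22  26  28  41  41  42  37  36  34  32  28  26  14]
 [ 16  26  20  26  22  23  19  23  21  24  24  24  25]
 [ 54  34  21  27  24  30  31  33  33  34  35  35  26]
 [ 74  38  34  36  35  38  38  39  39  39  40  40  32]]
mark rows 268-280
[[  8   6   8   8  37  40  13  21]
 [  9   8   7   6   8  
[... 476 characters left out ...]
ck edges [309.58 262.57] [310.51 267.32] mark [299.48 272.6 ] [304.29 272.09]
0.36 top far [314.06 262.64] near [315.02 267.46] base near [314.41 273.85] back edges [309.69 263.09] [310.62 267.92] mark [299.54 272.97] [304.36 272.46]
0.38 top far [314.17 263.17] near [315.13 268.06] base near [314.48 274.26] back edges [309.8  263.62] [310.72 268.53] mark [299.61 273.35] [304.42 272.84]
0.4 top far [314.29 263.71] near [315.23 268.68] base near [314.55 274.68] back edges [309.91 264.16] [310.83 269.14] mark [299.67 273.74] [304.49 273.23]
0.42 top far [314.4  264.26] near [315.34 269.3 ] base near [314.62 275.1 ] back edges [310.02 264.71] [310.93 269.76] mark [299.74 274.13] [304.56 273.62]
```

Call:
step_arm(increments=[[0, 0, 0, -4.1, 0, 0, -1], [0, 0, 0, -4.1, 0, 0, -1], [0, 0, 0, -4.1, 0, 0, -1], [0, 0, 0, -4.1, 0, 0, -1], [0, 0, 0, -4.1, 0, 0, -1], [0, 0, 0, -3.2, 0, 0, -1], [0, 0, 0, 0, 0, 0, -1], [0, 0, 0, 0, 3, 0, -1], [0, 0, 0, 0, 2.8, 0, -1], [0, 0, 0, 0, 0, 0, -1], [0, 0, 0, 0, 0, 0, -1]])

```text
clock: 13.8
tool_pos: [0.5097, -0.1002, 0.1481]
ee_rot: [0.531, 0.47, -0.467, -0.528]
force: [-0.5, -0.5, -0.3]
opening: 0.0005
```

```bash
python3 - <<'E'
from h import *
plan(w([58,-7.0,146])[0],R3()[:,1])
E
```

```text
clock 13.8 tcp [ 0.5097 -0.1002  0.1481] proj [ 58.5  11.4 148.1] F [-0.49 -0.53 -0.27] open 0.0005
shift cm in present axes [-1.84  0.21  0.05]
turn [ 0.0069 -0.0002 -0.0002]  shift in final axes [-1.84  0.21  0.05]
final axes
 [[ 0.122  0.    -0.993]
 [ 0.993  0.     0.122]
 [ 0.    -1.     0.   ]]
```

Call:
step_arm(increments=[[0, 0, 0, -0.4, 0.2, 0, -1], [0, 0, 0, -0.4, 0, 0, -1], [0, 0, 0, -0.4, 0, 0, -1], [0, 0, 0, -0.3, 0, 0, -1], [0, 0, 0, -0.2, 0, 0, -1], [0, 0, 0, 0, 0, 0, -1]])

```text
clock: 14.4
tool_pos: [0.5081, -0.1173, 0.1461]
ee_rot: [0.532, 0.47, -0.467, -0.527]
force: [-0.4, -0.1, -0.4]
opening: 0.0006
```

```bash
python3 - <<'E'
from h import *
plan(w([58,-7.0,146])[0])
E
```

```text
clock 14.4 tcp [ 0.5081 -0.1173  0.1461] proj [ 59.   -5.8 146.1] F [-0.38 -0.15 -0.36] open 0.0006
shift cm in present axes [-0.12  0.01  0.1 ]
```

Nudge the last 1.2 mm, then retract and check.

Call:
step_arm(increments=[[0, 0, 0, -0.06, 0, 0, -1], [0, 0, 0, -0.06, 0, 0, -1], [0, 0, 0, 0, 0, 0, -1]])

```text
clock: 14.7
tool_pos: [0.5079, -0.1175, 0.146]
ee_rot: [0.531, 0.471, -0.467, -0.527]
force: [0.7, 3.0, 0.7]
opening: 0.0007
```

Call:
step_arm(increments=[[0, 0, 0, 1.5, 0, 0, -1], [0, 0, 0, 0, -3, 0, -1], [0, 0, 0, 0, -3, 0, -1], [0, 0, 0, 4, 0, 0, -1], [0, 0, 0, 4, 0, 0, -1], [0, 0, 0, 4, 0, 0, -1], [0, 0, 0, 4, 0, 0, -1], [0, 0, 0, 4, 0, 0, -1], [0, 0, 0, 4, 0, 0, -1], [0, 0, 0, 0, 0, 0, -1]])

```text
clock: 15.7
tool_pos: [0.5374, 0.1443, 0.2056]
ee_rot: [0.527, 0.475, -0.469, -0.526]
force: [-1.0, -0.0, -0.9]
opening: 0.0008
```

```bash
python3 - <<'E'
from h import *
f=grab("side","/tmp/s.png");t=grab("top","/tmp/t.png")
for g in(f,t):
    q=lever(g); print(len(q),q.mean(0).round(1),q[q[:,2]>138].mean(0).round(1))
print(t["frame"].mean(2)[247:254,362:373].astype(int)); print(f["frame"].mean(2)[262:272,310:318].astype(int).T)
# whole-scene change vs start, away from the arm
for n,g in(("top",t),("side",f)):
    a=cv2.imread(f"pics/{n}0.png").astype(int)[:,:,::-1]; d=(abs(a-g["frame"]).max(2)>50).astype(np.uint8)
    k,l,st,c=cv2.connectedComponentsWithStats(d); print(n,[tuple(x) for x in st[1:] if x[4]>12])
b=cv2.resize(cv2.imread("/tmp/t.png")[160:340,230:470],None,fx=3.3,fy=3.3,interpolation=cv2.INTER_CUBIC); cv2.imwrite("pics/c9.png",b)
E
```

```text
63 [ 54.6 -26.  140.3] [ 54.8 -25.7 142.4]
35 [ 53.6 -21.7 140.2] [ 54.4 -23.  142.7]
[[ 40  43  26  20  32  66  67  78 155 151 146]
 [ 44  41  32  23  50 110 115  99 129 154 150]
 [ 31  37  32  21  58 118 151  91  61 142 151]
 [ 19  36  28  20  55 124 178  70  44 122 153]
 [ 20  38  18  16  57 118 164  70  47 126 153]
 [ 16  40  22  29  53  93 130  62  59 137 149]
 [ 16  31  31  37  33  49  78  28  71 154 147]]
[[ 75  23  28  77  57  39  35  34  35  37]
 [ 74  23  68 144 105  71  60  42  33  23]
 [ 65  19  72 149 106  81  69  40  26  31]
 [ 65  19  74 170 117  85  56  35  28  28]
 [ 53  29  76 155 112  86  64  33  31  26]
 [ 50  33  77 149 110  86  61  36  26  30]
 [ 88  50  97 136 106  85  60  33  31  25]
 [129  86  82  93  93  84  54  33  31  29]]
top [(np.int32(231), np.int32(186), np.int32(102), np.int32(217), np.int32(7305)), (np.int32(343), np.int32(214), np.int32(5), np.int32(4), np.int32(19)), (np.int32(359), np.int32(247), np.int32(4), np.int32(5), np.int32(15)), (np.int32(367), np.int32(247), np.int32(3), np.int32(7), np.int32(17)), (np.int32(292), np.int32(254), np.int32(
[... 2431 characters left out ...]
p.int32(171), np.int32(29), np.int32(2446)), (np.int32(14), np.int32(210), np.int32(52), np.int32(49), np.int32(370)), (np.int32(41), np.int32(216), np.int32(10), np.int32(13), np.int32(49)), (np.int32(53), np.int32(216), np.int32(12), np.int32(31), np.int32(111)), (np.int32(0), np.int32(230), np.int32(21), np.int32(46), np.int32(404)), (np.int32(349), np.int32(238), np.int32(5), np.int32(15), np.int32(51)), (np.int32(308), np.int32(257), np.int32(9), np.int32(6), np.int32(26)), (np.int32(311), np.int32(264), np.int32(8), np.int32(4), np.int32(16)), (np.int32(0), np.int32(287), np.int32(10), np.int32(26), np.int32(158)), (np.int32(14), np.int32(313), np.int32(14), np.int32(8), np.int32(42))]
```

View pics/c9.png

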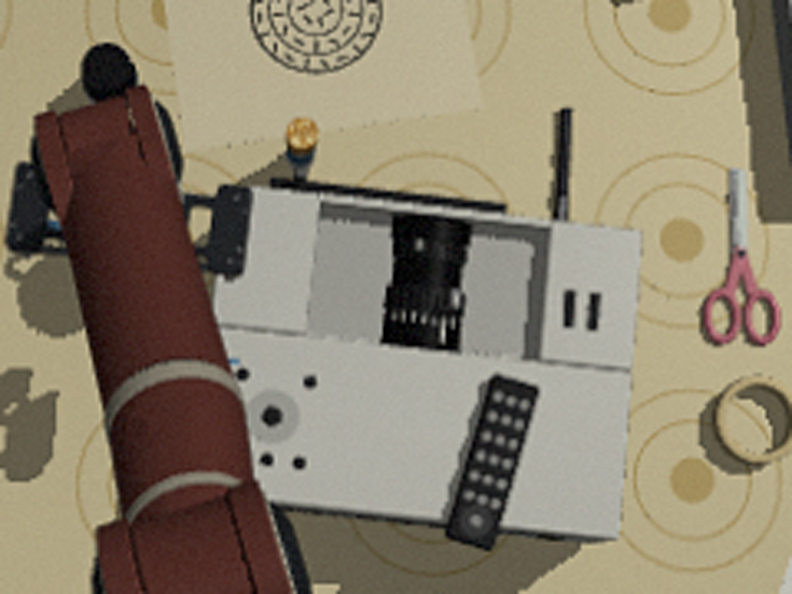

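Call:
step_arm(increments=[[0, 0, 0, -4.1, 0, 0, -1], [0, 0, 0, -4.1, 0, 0, -1], [0, 0, 0, -4.1, 0, 0, -1], [0, 0, 0, -4.1, 0, 0, -1], [0, 0, 0, -4.1, 0, 0, -1], [0, 0, 0, -3.2, 0, 0, -1], [0, 0, 0, 0, 0, 0, -1], [0, 0, 0, 0, 3, 0, -1], [0, 0, 0, 0, 2.9, 0, -1], [0, 0, 0, 0, 0, 0, -1], [0, 0, 0, 0, 0, 0, -1]])

```text
clock: 16.9
tool_pos: [0.5098, -0.1004, 0.1472]
ee_rot: [0.532, 0.47, -0.467, -0.528]
force: [-0.2, -0.8, -0.2]
opening: 0.0003
```

Call:
step_arm(increments=[[0, 0, 0, -0.4, 0.1, 0, -1], [0, 0, 0, -0.4, 0, 0, -1], [0, 0, 0, -0.4, 0, 0, -1], [0, 0, 0, -0.3, 0, 0, -1], [0, 0, 0, -0.2, 0, 0, -1], [0, 0, 0, -0.1, 0, 0, -1], [0, 0, 0, 0, 0, 0, -1]])

```text
clock: 17.6
tool_pos: [0.508, -0.1178, 0.1462]
ee_rot: [0.531, 0.471, -0.467, -0.527]
force: [0.1, 0.8, 1.3]
opening: 0.0005
```

```bash
python3 - <<'E'
from h import *
plan(w([58,-7.1,146.1])[0])
E
```

```text
clock 17.6 tcp [ 0.508  -0.1178  0.1462] proj [ 59.   -6.3 146.2] F [0.06 0.85 1.28] open 0.0005
shift cm in present axes [-0.08  0.01  0.1 ]
```

Call:
step_arm(increments=[[0, 0, 0, -0.1, 0, 0, -1], [0, 0, 0, 0, 0, 0, -1]])

```text
clock: 17.8
tool_pos: [0.5079, -0.1186, 0.146]
ee_rot: [0.531, 0.471, -0.467, -0.527]
force: [0.1, 2.7, 1.4]
opening: 0.0002
```

Call:
step_arm(increments=[[0, 0, 0, 1.5, 0, 0, -1], [0, 0, 0, 0, -3, 0, -1], [0, 0, 0, 0, -3, 0, -1], [0, 0, 0, 4, 0, 0, -1], [0, 0, 0, 4, 0, 0, -1], [0, 0, 0, 4, 0, 0, -1], [0, 0, 0, 4, 0, 0, -1], [0, 0, 0, 4, 0, 0, -1], [0, 0, 0, 4, 0, 0, -1], [0, 0, 0, 0, 0, 0, -1]])

```text
clock: 18.8
tool_pos: [0.5373, 0.1429, 0.2055]
ee_rot: [0.527, 0.475, -0.469, -0.526]
force: [-0.1, -0.1, -0.6]
opening: 0.0007
```

```bash
python3 - <<'E'
from h import *
f=grab("side","/tmp/s.png");t=grab("top","/tmp/t.png")
for g in(f,t):
    q=lever(g); print(len(q),q.mean(0).round(1),q[q[:,2]>138].mean(0).round(1))
print(t["frame"].mean(2)[247:254,362:373].astype(int)); print(f["frame"].mean(2)[262:272,310:318].astype(int).T)
E
```

```text
65 [ 54.4 -26.7 139.4] [ 54.6 -26.2 142.1]
34 [ 54.  -20.5 140.3] [ 53.9 -23.5 143. ]
[[ 48  37  31  18  20  54  76  90 145 154 150]
 [ 37  41  39  25  47  91 122 111 116 149 149]
 [ 33  32  37  21  50  99 132 106  67 139 149]
 [ 27  28  33  23  41 100 138 108  50 123 149]
 [  9  33  34  21  50 109 149  95  49 125 150]
 [ 16  38  32  24  43  92 128  66  59 139 151]
 [  0  31  30  35  31  54  72  40  70 157 150]]
[[ 75  23  18  43  57  44  35  34  35  36]
 [ 74  21  34 117 129  86  64  45  34  34]
 [ 66  14  52 123 135  97  81  52  31  24]
 [ 66  11  66 124 121  94  79  45  29  26]
 [ 52  13  70 147 124  94  76  44  32  22]
 [ 49  12  72 149 111  88  73  42  30  26]
 [ 88  41  74 170 120  88  69  37  25  26]
 [129  76  78  98  96  87  65  40  30  26]]
```

```bash
python3 -c "
from h import *
print(manip.finish_job())"
```

```text
the job is handed in; nothing more can be done
None
```

I opened the lens door first, then pushed the zoom lever to the long mark, and handed the job in at about 19 s with the gripper clear of everything.

- **Lens door:** I pushed its tab left with the closed fingertips until it hit the stop. The force rose from about 1 N to 9 N while the tab stopped moving. Afterwards the side view showed the tab within about 1 px of its fully open position.
- **Zoom lever:** I pushed it right in four passes, backing off to check after each. One of those passes did not move it. The last readings put it at about 0.40 rad in the side view and 0.38 rad in the top view, against a target of 0.40. The two views disagree by about 0.02 rad, roughly 1 mm at the tip.
- **Everything else:** I compared the pictures with the start pictures before the last small nudge. Apart from the arm and its shadow, the only changes were the tab and the zoom lever. The focus lever, remote and projector had not visibly moved. The mug was partly hidden by the gripper in the last top view. I did not repeat the full-scene comparison after that final nudge, which was under 3 N.

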